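# Tip two sample crates to find the stamped one and push it over the dispatch line

## Robot

A 6-joint arm with a two-finger parallel gripper is mounted at the origin on a cart in front of the work surface, level with it; the furniture and walls round the work are solid. World frame = base frame: x ahead of the robot, y to its left, z up, the work surface at z = 0. Lengths are in m, angles in rad, forces in N, time in s.
With the tool pointing down it reaches from about 0.325 to 0.875 m from the base axis. Payload 4.4 kg.
Tool frame: the origin (TCP) lies at the centre of the arm's flange, where the gripper is bolted on; the fingertips stand 173 mm ahead of it and the grasp point (between the pads) lies grasp_offset ahead of it (grasp_offset is the distance from the TCP to the grasp point, in m); z points along the fingers, y is the direction in which the jaws open and shut (so a half turn about z gives the same grasp; the last joint's range is limited). The gripper opens to 85 mm and grips with 20 to 120 N. Pads are 22 mm wide; open, the fingers measure 114 mm over their backs; the gripper's body (76 mm by 85 mm) begins 54 mm behind the grasp point. The pads swing forward as they close: fully open they stand 13 mm farther back than shut.
Start: joints at [1.002, 0.207, 1.542, -0, 1.393, -0.15], TCP at [0.234, 0.525, 0.405] pointing down, gripper open.
Joint ranges: [-2.73, 2.73], [-0.86, 2.22], [0.23, 2.46], [-1.11, 4.25], [0.08, 2.63], [-2.82, 2.82]. Speed limits (rad/s): [2.79, 2.79, 3.14, 3.14, 3.14, 3.14].

## Interface

Orientations are given as a unit quaternion [x, y, z, w].
In Python, from plant import * gives the robot as it stands.
- The arm moves only by the tool apply_moves, never from a script. Its argument "series" is a list that holds one entry, the list of rows, each a list of 5 numbers: the shift along the tool's x, y, z normalised to -1 to 1, where 1 is 0.4 m, then the turn about the tool's z normalised to -1 to 1, where 1 is 180 degrees, then the opening, from -1 (shut) to 1 (fully open). A call has 1 to 20 rows; each row is the pose to reach, as a shift and turn from the pose commanded when the call began, along the tool's axes at that moment, turning the shorter way round; what a row does not reach only later rows make up. A row lasts 1/10 s, in which the tool goes at most 50 mm and 8.59 degrees, less where a joint would pass 70% of its speed; a pose out of reach is approached as far as the arm can. A call with a number of a shift or a turn outside -1 to 1 is refused whole. A call with a gripper value outside its range is refused whole. The fingers move at their own pace and stop on an object; the grip force is fixed at half the most. Time passes only in rows, so rows that repeat a pose let the fingers close. It gives the time, the measured TCP pose, the force and the opening at its end, in the units of the state.
- get_obs(): the state, without advancing time (a new reading comes with each control period).
- camera(name): name is "side" or "top" or "wrist"; returns a dict with "pixels" (480x640x3 uint8, red, green, blue), "camera_matrix" (3x3 intrinsics, pixels), "cam_to_world" (4x4, takes a point from camera to world coordinates). Camera axes: x right, y down, z forward; pixel columns grow to the right and rows downward; lengths in m; the calibration is good to about 2 mm. A picture is of the moment at which its call begins. There is no depth.
- close_job(): hands the job in, once; it reports no verdict.
Trained networks look in a picture, given as the dict that the camera call returned (one of the last four; its "shot" number tells which), for a name from the list of things; names that differ only in an ending like _2 or _b are one class to them, and where a whole thing is asked for, a point or a joint stands for the part that bears it (a point fixed in the world has none). Each returns a list of dicts, best first, with "p" (0 to 1); they miss things now and then, are a little off and sometimes report something else, mostly with a low value. They report only what shows in the picture. A call takes as long as a camera call.
- masks_of(picture, thing): "pixels" (480x640 bool, what is visible of it) and "centre" ([row, column] in pixels, amid what is visible of it).
- spot_point(picture, thing): "centre" ([row, column] in pixels: a listed point, or the origin of a listed thing).
The state is a dict: "t": time; "joint_positions": joint angles; "joint_velocities": joint speeds; "effort": joint torques, N m; "ee_pos": TCP position; "orientation": TCP orientation; "wrist_force": force on the tool from outside, world axes, zero at the start; "moment": the same for the moment, N m; "gripper_width": opening from 0.0 (shut) to 1.0 (fully open).
Only numpy, scipy, OpenCV 4.12 (cv2) and the standard library are available. Lean on these libraries where they do the work, as an engineer would, in place of code of your own. Each camera call takes 0.05 s, during which the arm holds its last target. There are 200 camera calls.

## Task

Two identical grey crates stand in front of the metal dispatch line on the worktop, and one has a round stamp underneath. With the fingertips only, never gripping or lifting anything, push the left crate at the top so that it tips over away from you onto its back and shows you its underside, then tip the right one the same way; then push the stamped crate, still on its back, away from you until all of it is just past the line, with its underside no more than about 2 cm beyond it. Leave the other crate on its back where it fell, and do not disturb the other things.

Things in the scene. Friction and masses are not known exactly. Their poses are not given: they have to be found in the camera images.
- crate_a: Small grey plastic crate, open on top, loose, empty, 0.2 to 0.45 kg: 60 mm deep (its x, pointing away from the robot), 76 mm wide (its y), 86 mm high (its z); twin of the other. Walls 4 mm, with 6 mm thick rim and foot bands, 12 mm high, flush with the outer size. It stands at the start, its front (-x) within 0.25 rad of facing the robot. Origin: centre of the underside.
- crate_b: Small grey plastic crate, open on top, loose, empty, 0.2 to 0.45 kg: 60 mm deep (its x, pointing away from the robot), 76 mm wide (its y), 86 mm high (its z); twin of the other. Walls 4 mm, with 6 mm thick rim and foot bands, 12 mm high, flush with the outer size. It stands at the start, its front (-x) within 0.25 rad of facing the robot. Origin: centre of the underside.
- crate_a_mid (a point): Centre point of crate_a, 43 mm above the middle of its underside along its own z. Pushed at the top of its front, the crate tips about its rear foot edge (the worktop grips well) and past 35 to 40 degrees falls on its back by itself. Then its x points down, its z away from the robot; it is 60 mm high and its underside faces the robot.
- crate_a_base_l (a point): Middle of the +y edge of crate_a's underside, 38 mm from its centre.
- crate_a_base_r (a point): Middle of the -y edge of crate_a's underside, 38 mm from its centre.
- crate_b_mid (a point): Centre point of crate_b, 43 mm above the middle of its underside along its own z. Pushed at the top of its front, the crate tips about its rear foot edge (the worktop grips well) and past 35 to 40 degrees falls on its back by itself. Then its x points down, its z away from the robot; it is 60 mm high and its underside faces the robot.
- crate_b_base_l (a point): Middle of the +y edge of crate_b's underside, 38 mm from its centre.
- crate_b_base_r (a point): Middle of the -y edge of crate_b's underside, 38 mm from its centre.
- stamp (a point): Centre of the stamp, a black ring 42 mm across with a bar through it, in the middle of the underside of one of the two crates; unseen while that crate stands. The other crate's underside is blank.
- line: Dispatch line: a flat bare-metal strip, 12 mm wide and 380 mm long, under 1 mm thick and no obstacle, lying across the worktop beyond the crates. Origin: its middle; its y runs along it, its x points away from the robot (dispatch side).
- crucible_2: Bystander, to be left alone: small white porcelain crucible, 41 mm across, 34 mm high, close to the right of the right-hand crate. Origin: centre of its underside.
- dropper_1: Bystander, to be left alone: dropper bottle, 35 mm across, 104 mm high, to the right of the crates. Origin: centre of its underside.
- flask_100: Bystander, to be left alone: glass conical flask, 59 mm across, 105 mm high, to the right of the crates. Origin: centre of its underside.
- beaker_100: Bystander, to be left alone: glass beaker, 61 mm across, 70 mm high, to the left of the crates. Origin: centre of its underside.

How it is judged:
By the outcome, as a careful person would: the job done as asked, in the order asked, and still so for the second after the job is handed in, with the robot touching nothing.
It also fails if it takes over 61 s, if anything falls off the work surface, if the arm or the gripper's body presses on something with over 40 N, if the wrist force passes 120 N, or if a joint passes its speed limit or range.

## Working session

There is one attempt and no reset: what is moved stays moved. The work goes in short steps, Python scripts to look and compute and a tool call to move; the robot and the scene stay as the last step left them, time stands still between calls to the robot, and variables do not carry over. Pictures are saved under pics/ and viewed, about 8 in all and at most 12, crops included, and the job is handed in when it is done.

Besides the shell and the picture viewer there is one more tool, called after "Request:" by a JSON object that holds its "op" and its "data", one argument or row to a line. apply_moves: Moves the arm, as the interface text tells. Scaled input: -1 to 1 covers 0.4 m each way for a shift and 180 degrees each way for a turn. Its arguments: {"type":"object","properties":{"series":{"type":"array","items":{"type":"array","items":{"type":"array","items":{"type":"number"}}}}},"required":["series"]}

```bash
mkdir -p pics
cat > h.py <<'E'
from plant import *
import numpy as np, cv2
def save(p,n): cv2.imwrite('pics/'+n,p['pixels'][:,:,::-1])
def ray(p,rc,z):
    K=np.array(p['camera_matrix']);T=np.array(p['cam_to_world'])
    d=T[:3,:3]@np.linalg.solve(K,[rc[1],rc[0],1.]);o=T[:3,3]
    return o+d*(z-o[2])/d[2]
def proj(p,X):
    K=np.array(p['camera_matrix']);T=np.array(p['cam_to_world'])
    c=K@(T[:3,:3].T@(np.array(X)-T[:3,3]));return c[:2]/c[2]
E
python3 - <<'E'
from h import *
o=get_obs();print({k:np.round(v,3) for k,v in o.items()})
t=camera('top');s=camera('side')
save(t,'t0.png');save(s,'s0.png')
for n,p in(('top',t),('side',s)):
    print(n,np.round(p['cam_to_world'],2).tolist())
    for th,z in(('crate_a_mid',.043),('crate_a_base_l',0),('crate_a_base_r',0),('line',0),('crucible_2',0),('dropper_1',0),('flask_100',0),('beaker_100',0)):
        for r in spot_point(p,th)[:3]: print(th,round(r['p'],2),np.round(r['centre']),np.round(ray(p,r['centre'],z)[:2],3))
E
python3 -c "
import cv2,numpy as np
"
```

```text
{'t': np.float64(0.0), 'joint_positions': array([ 1.002,  0.207,  1.543,  0.   ,  1.394, -0.151]), 'joint_velocities': array([ 0.001,  0.001, -0.001, -0.   ,  0.001,  0.   ]), 'effort': array([ 1.0000e-03, -3.8304e+01, -2.9160e+01, -0.0000e+00,  1.1000e-02,
       -0.0000e+00]), 'ee_pos': array([0.234, 0.525, 0.404]), 'orientation': array([ 0.208,  0.978, -0.001, -0.   ]), 'wrist_force': array([-0.319,  0.383,  0.14 ]), 'moment': array([-0.052,  0.019,  0.016]), 'gripper_width': np.float64(0.999)}
top [[0.02, -0.99, 0.13, 0.35], [-1.0, -0.02, 0.02, 0.16], [-0.01, -0.13, -0.99, 1.13], [0.0, 0.0, 0.0, 1.0]]
crate_a_base_l 0.89 [266. 328.] [0.459 0.157]
crate_a_base_l 0.73 [268. 286.] [0.452 0.239]
crate_a_base_r 0.89 [266. 328.] [0.459 0.157]
crate_a_base_r 0.73 [268. 286.] [0.452 0.239]
line 0.72 [201. 270.] [0.585 0.274]
crucible_2 0.54 [279. 374.] [0.434 0.067]
dropper_1 0.61 [223. 437.] [ 0.547 -0.056]
flask_100 0.79 [253. 486.] [ 0.489 -0.151]
beaker_100 0.78 [229. 155.] [0.525 0.501]
beaker_100 0.46 [264. 328.] [0.463 0.158]
side [[-0.93, -0.2, 0.32, 0.05], [-0.38, 0.53, -0.76, 1.24], [-0.02, -0.82, -0.57, 0.85], [0.0, 0.0, 0.0, 1.0]]
crate_a_mid 0.58 [244. 335.] [0.466 0.175]
crate_a_base_l 0.92 [272. 328.] [0.462 0.233]
crate_a_base_l 0.59 [254. 337.] [0.468 0.155]
crate_a_base_r 0.92 [272. 328.] [0.462 0.233]
crate_a_base_r 0.59 [254. 337.] [0.468 0.155]
line 0.66 [340. 248.] [0.533 0.498]
line 0.63 [269. 271.] [0.593 0.268]
crucible_2 0.66 [239. 360.] [0.436 0.076]
dropper_1 0.63 [204. 339.] [ 0.548 -0.067]
flask_100 0.91 [190. 368.] [ 0.498 -0.167]
beaker_100 0.88 [338. 248.] [0.533 0.495]
beaker_100 0.22 [316. 304.] [0.454 0.391]
```

View pics/t0.png

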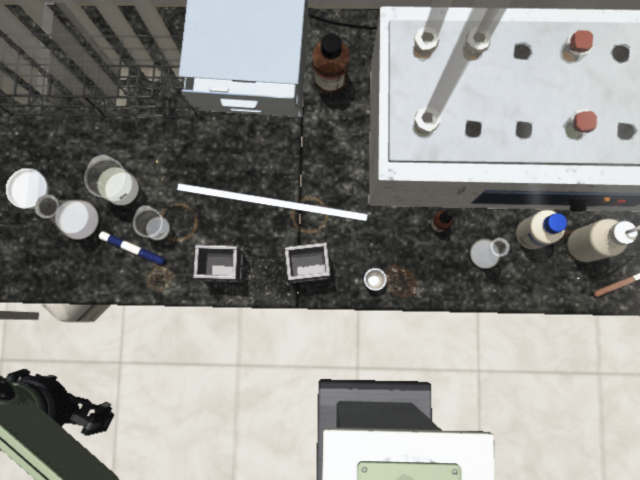

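View pics/s0.png

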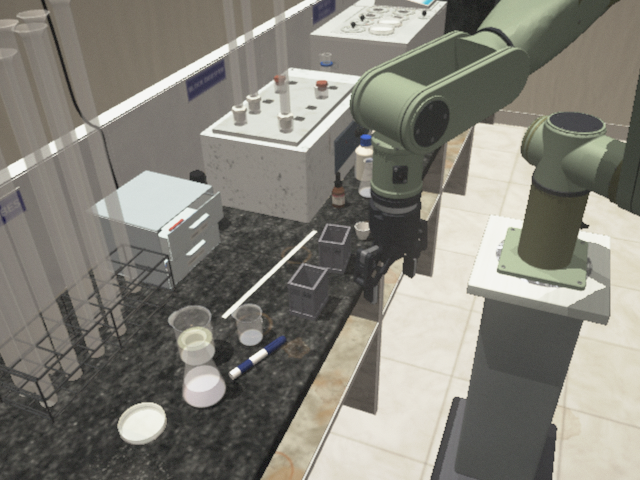

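The top view shows the left crate at about (263,218) and the right at (262,308). The line runs from (187,180) to (217,366), and the crucible is at (279,375). The side view shows both crates standing. Next I'll fit the poses.

```bash
cat >> h.py <<'E'
from scipy.optimize import minimize
def hullmask(p,x,y,yaw,dims,x0=None):
    # box: local x range, y half, height
    (xa,xb),hy,h=dims; c,s=np.cos(yaw),np.sin(yaw); P=[]
    for a in(xa,xb):
        for b in(-hy,hy):
            for z in(0,h): P.append(proj(p,[x+c*a-s*b,y+s*a+c*b,z]))
    q=cv2.convexHull(np.array(P,np.float32)*16).astype(np.int32)
    m=np.zeros((480,640),np.uint8);cv2.fillConvexPoly(m,q,1,shift=4);return m>0
def fit(views,x0,dims):
    def f(v): 
        return -sum((hullmask(p,*v,dims)&m).sum()/(hullmask(p,*v,dims)|m).sum() for p,m in views)
    S=np.array([x0]+[np.add(x0,d) for d in([.01,0,0],[0,.01,0],[0,0,.15])])
    r=minimize(f,x0,method='Nelder-Mead',options=dict(initial_simplex=S,xatol=1e-4,fatol=1e-4));return r.x,-r.fun/len(views)
def line(p):
    g=p['pixels'].min(2);m=np.zeros_like(g);m[175:230,170:375]=g[175:230,170:375]>150
    n,l,st,_=cv2.connectedComponentsWithStats(m);i=1+np.argmax(st[1:,4])
    b=cv2.boxPoints(cv2.minAreaRect(np.argwhere(l==i)[:,::-1].astype(np.float32)))
    return np.array([ray(p,(r,c),0)[:2] for c,r in b])
E
python3 - <<'E'
from h import *
t=camera('top');s=camera('side')
print('line',line(t).round(3).tolist())
M={n:[(r['p'],r['pixels'].astype(bool),r['centre']) for r in masks_of(p,'crate_a')] for n,p in(('t',t),('s',s))}
for n in M: print(n,[(round(a,2),int(m.sum()),np.round(c).tolist()) for a,m,c in M[n]])
for nm,tc,sc,x0 in(('L',(263,218),(292,310),(.455,.335,0)),('R',(262,308),(250,335),(.46,.19,0))):
    def pick(k,c):
        q=[m for a,m,cc in M[k] if np.hypot(*np.subtract(cc,c))<25]
        return q[:1]
    vt=[(t,m) for m in pick('t',tc)];vs=[(s,m) for m in pick('s',sc)]
    x0=list(ray(t,tc,.05)[:2])+[0]
    for v in(vt,vs,vt+vs):
        if v: print(nm,[np.round(a,3) for a in fit(v,x0,((-.03,.03),.038,.086))])
for th in('crucible_2','beaker_100'):
    for p in(t,s):
        print(th,[(round(r['p'],2),np.round(ray(p,r['centre'],0)[:2],3)) for r in spot_point(p,th)[:3]])
E
```

```text
line [[0.605, 0.462], [0.619, 0.46], [0.563, 0.082], [0.55, 0.084]]
t [(0.9, 1741, [262.0, 217.0]), (0.76, 1536, [263.0, 307.0])]
s [(0.82, 1866, [291.0, 309.0]), (0.57, 1382, [252.0, 335.0])]
L [array([ 0.453,  0.364, -0.03 ]), np.float64(0.964)]
L [array([0.455, 0.36 , 0.065]), np.float64(0.966)]
L [array([0.454, 0.363, 0.007]), np.float64(0.942)]
R [array([0.458, 0.196, 0.117]), np.float64(0.956)]
R [array([0.458, 0.195, 0.182]), np.float64(0.931)]
R [array([0.458, 0.196, 0.146]), np.float64(0.935)]
crucible_2 [(0.56, array([0.438, 0.069]))]
crucible_2 [(0.75, array([0.442, 0.08 ]))]
beaker_100 [(0.72, array([0.531, 0.497]))]
beaker_100 [(0.82, array([0.531, 0.502])), (0.22, array([0.483, 0.309]))]
```

Request:
{"op": "apply_moves", "data": {
  "series": [
    [[-0.464,-0.237,0,-0.134,0],[-0.464,-0.237,0,-0.134,0],[-0.464,-0.237,0,-0.134,0],[-0.464,-0.237,0,-0.134,0],[-0.464,-0.237,0,-0.134,0],[-0.464,-0.237,0,-0.134,0],[-0.464,-0.237,0.41,-0.134,0],[-0.464,-0.237,0.41,-0.134,0],[-0.464,-0.237,0.41,-0.134,0],[-0.464,-0.237,0.41,-0.134,0],[-0.464,-0.237,0.41,-0.134,0],[-0.464,-0.237,0.41,-0.134,0]]
  ]
}}

```text
t: 2.5
ee_pos: [0.3656, 0.3644, 0.2426]
orientation: [-0.001, 1.0, 0.001, 0.001]
wrist_force: [0.7, 0.6, 0.6]
gripper_width: 0.501
```

Run:
```python
from h import *
s=camera('side');t=camera('top')
im=np.hstack([cv2.resize(s['pixels'][200:350,240:440],None,fx=2,fy=2),cv2.resize(t['pixels'][180:330,150:350],None,fx=2,fy=2)])
cv2.imwrite('pics/p1.png',im[:,:,::-1])
print(get_obs()['orientation'].round(3))
```

```text
[-0.001  1.     0.002  0.003]
```

View pics/p1.png

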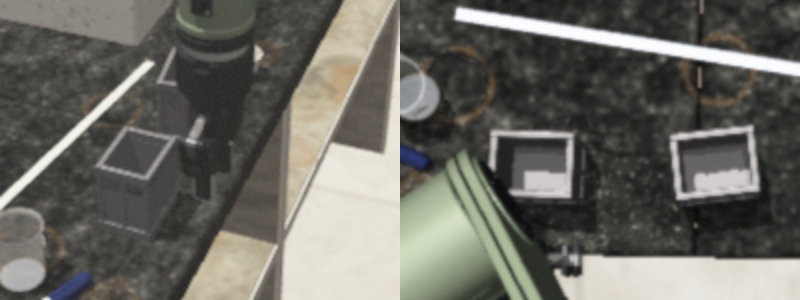

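The crate is still standing and the two fingers are in front of it. Starting the tip.

Request:
{"op": "apply_moves", "data": {
  "series": [
    [[-0.05,0,0,0,0],[-0.09,0,0,0,0],[-0.11,0,0,0,0],[-0.13,0,0,0,0],[-0.15,0,0,0,0],[-0.165,0,0,0,0],[-0.18,0,0,0,0],[-0.195,0,0,0,0],[-0.21,0,0,0,0],[-0.22,0,0,0,0],[-0.23,0,0,0,0],[-0.235,0,0,0,0],[-0.235,0,0,0,0],[-0.235,0,0,0,0]]
  ]
}}

```text
t: 4.0
ee_pos: [0.4587, 0.3633, 0.2403]
orientation: [-0.001, 1.0, -0.0, -0.0]
wrist_force: [-1.1, -0.9, 0.2]
gripper_width: 0.499
```

Run:
```python
from h import *
s=camera('side');t=camera('top')
im=np.hstack([cv2.resize(s['pixels'][200:350,240:440],None,fx=2,fy=2),cv2.resize(t['pixels'][180:330,150:350],None,fx=2,fy=2)])
cv2.imwrite('pics/p2.png',im[:,:,::-1])
```

```text
(no output)
```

View pics/p2.png

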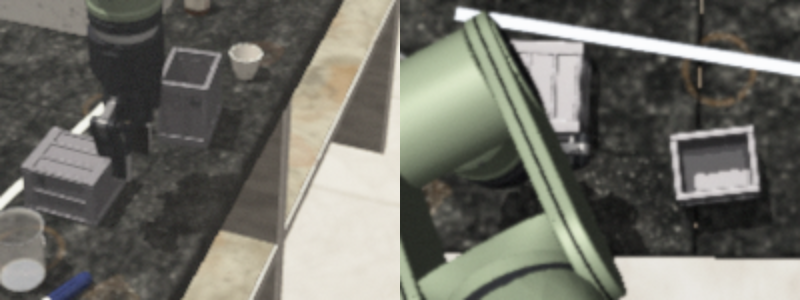

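The left crate is on its back. Backing off and moving over to the right crate.

Request:
{"op": "apply_moves", "data": {
  "series": [
    [[0.1,0,0,0,0],[0.222,0,0,0,0],[0.222,-0.1,0,0,0],[0.222,-0.22,0,-0.045,0],[0.222,-0.34,0,-0.045,0],[0.222,-0.448,0,-0.045,0],[0.222,-0.448,0,-0.045,0],[0.222,-0.448,0,-0.045,0],[0.222,-0.448,0,-0.045,0]]
  ]
}}

```text
t: 5.0
ee_pos: [0.3707, 0.1846, 0.241]
orientation: [-0.072, 0.997, 0.0, 0.0]
wrist_force: [-0.3, -0.5, -0.1]
gripper_width: 0.503
```

Run:
```python
from h import *
s=camera('side');t=camera('top')
im=np.hstack([cv2.resize(s['pixels'][200:350,240:440],None,fx=2,fy=2),cv2.resize(t['pixels'][180:330,150:350],None,fx=2,fy=2)])
cv2.imwrite('pics/p3.png',im[:,:,::-1])
for p in(s,t):
  for th in ('stamp',): print([(round(r['p'],2),np.round(r['centre']).tolist()) for r in spot_point(p,th)])
  print([(round(r['p'],2),np.round(r['centre']).tolist()) for r in masks_of(p,'crate_a')])
```

```text
[(0.81, [264.0, 337.0])]
[(0.87, [250.0, 335.0]), (0.55, [288.0, 280.0])]
[(0.93, [265.0, 309.0])]
[(0.64, [259.0, 306.0]), (0.56, [224.0, 220.0])]
```

View pics/p3.png

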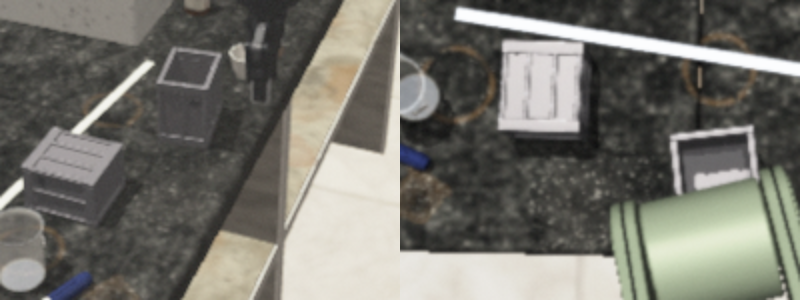

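The left crate's underside looks blank in the side view. Tipping the right one.

Request:
{"op": "apply_moves", "data": {
  "series": [
    [[-0.05,0,0,0,0],[-0.09,0,0,0,0],[-0.11,0,0,0,0],[-0.13,0,0,0,0],[-0.15,0,0,0,0],[-0.165,0,0,0,0],[-0.18,0,0,0,0],[-0.195,0,0,0,0],[-0.21,0,0,0,0],[-0.22,0,0,0,0],[-0.23,0,0,0,0],[-0.235,0,0,0,0],[-0.235,0,0,0,0],[-0.235,0,0,0,0],[-0.13,0,0,0,0],[0,0,0,0,0],[0.06,0,0,0,0],[0.06,0,0,0,0],[0.06,0,0,0,0]]
  ]
}}

```text
t: 7.2
ee_pos: [0.3466, 0.1807, 0.2409]
orientation: [-0.072, 0.997, 0.0, 0.001]
wrist_force: [0.8, 0.8, 0.7]
gripper_width: 0.501
```

Run:
```python
from h import *
s=camera('side');t=camera('top')
im=np.hstack([cv2.resize(s['pixels'][200:350,240:440],None,fx=2,fy=2),cv2.resize(t['pixels'][180:330,150:350],None,fx=2,fy=2)])
cv2.imwrite('pics/p4.png',im[:,:,::-1])
for p in(s,t):
  for th in ('stamp',): print([(round(r['p'],2),np.round(r['centre']).tolist()) for r in spot_point(p,th)])
for k,p in(('s',s),('t',t)):
  for r in masks_of(p,'crate_a'):
    m=r['pixels'].astype(bool);c=r['centre'];x0=list(ray(p,c,.04)[:2]-[.04,0])+[0]
    print(k,round(r['p'],2),np.round(c),[np.round(a,3) for a in fit([(p,m)],x0,((0,.086),.038,.06))])
print(get_obs()['ee_pos'],get_obs()['orientation'])
```

```text
[(0.66, [254.0, 318.0])]
[(0.63, [249.0, 308.0])]
s 0.9 [287. 278.] [array([ 0.487,  0.36 , -0.018]), np.float64(0.953)]
s 0.73 [251. 304.] [array([0.491, 0.197, 0.19 ]), np.float64(0.921)]
t 0.73 [225. 222.] [array([0.485, 0.362, 0.009]), np.float64(0.953)]
t 0.72 [223. 306.] [array([0.489, 0.2  , 0.154]), np.float64(0.954)]
[0.34770387 0.18070527 0.24093181] [-7.15210892e-02  9.97439003e-01  6.31065443e-05  4.05160642e-04]
```

View pics/p4.png

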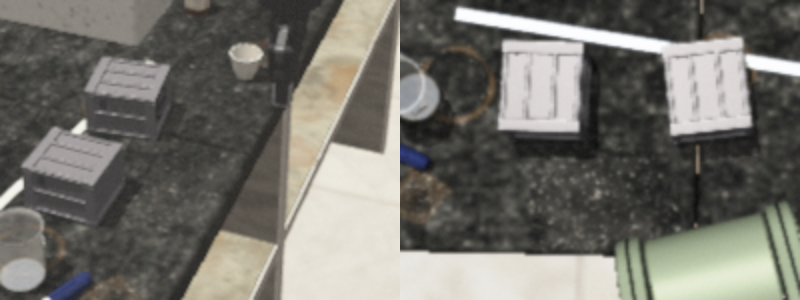

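Both crates are on their backs. I'll rectify both undersides from the side view to find the stamp.

Run:
```python
from h import *
s=camera('side');out=[]
for x,y,yaw in((.486,.361,0),(.490,.198,.17)):
    c,sn=np.cos(yaw),np.sin(yaw)
    q=np.float32([proj(s,[x-sn*b,y+c*b,z]) for b,z in((.038,.06),(-.038,.06),(-.038,0),(.038,0))])
    H=cv2.getPerspectiveTransform(q,np.float32([[0,0],[380,0],[380,300],[0,300]]))
    w=cv2.warpPerspective(s['pixels'],H,(380,300),flags=cv2.INTER_CUBIC)
    out.append(cv2.normalize(w,None,0,255,cv2.NORM_MINMAX))
cv2.imwrite('pics/p5.png',np.hstack(out)[:,:,::-1])
```

```text
(no output)
```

View pics/p5.png

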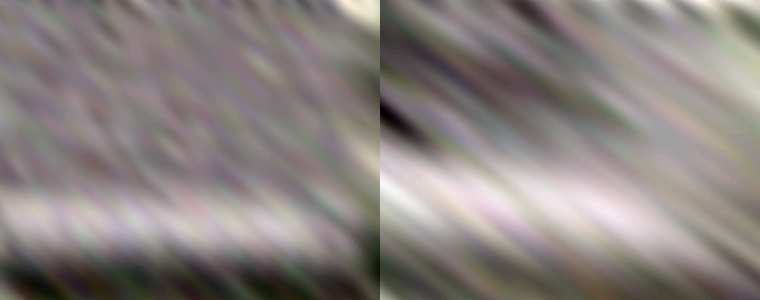

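Not conclusive, because the angle is too grazing. Trying the wrist camera.

Run:
```python
from h import *
w=camera('wrist');save(w,'w1.png');print(np.round(w['cam_to_world'],3).tolist(),w['camera_matrix'])
print(w['cam_to_world'] is None, [(round(r['p'],2),np.round(r['centre']).tolist()) for r in spot_point(w,'stamp')])
for x in([.49,.198,.03],[.486,.361,.03]): print(proj(w,x))
```

```text
[[-0.142, 0.941, 0.307, 0.268], [0.99, 0.135, 0.045, 0.169], [0.001, 0.31, -0.951, 0.21], [0.0, 0.0, 0.0, 1.0]] [[374.74420083   0.         312.70000209]
 [  0.         374.74420083 237.96482954]
 [  0.           0.           1.        ]]
False []
[308.58457878 482.47293842]
[554.87782347 504.10891323]
```

View pics/w1.png

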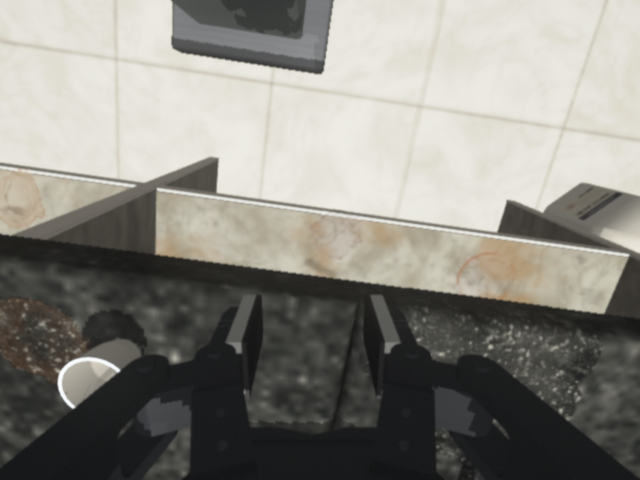

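Request:
{"op": "apply_moves", "data": {
  "series": [
    [[0,0,-0.125,0,1],[0,0,-0.25,0,1],[0,0,-0.25,0,1],[0,0,-0.25,0,1],[0,0,-0.25,0,1]]
  ]
}}

```text
t: 8.15
ee_pos: [0.346, 0.1804, 0.3394]
orientation: [-0.072, 0.997, -0.0, -0.001]
wrist_force: [-0.0, 0.1, -0.0]
gripper_width: 1.0
```

Run:
```python
from h import *
w=camera('wrist');save(w,'w2.png')
print([(round(r['p'],2),np.round(r['centre']).tolist()) for r in spot_point(w,'stamp')])
for x in([.49,.198,.03],[.486,.361,.03]): print(proj(w,x))
```

```text
[(0.77, [382.0, 308.0])]
[309.76798126 382.03009752]
[488.02621118 399.61955666]
```

View pics/w2.png

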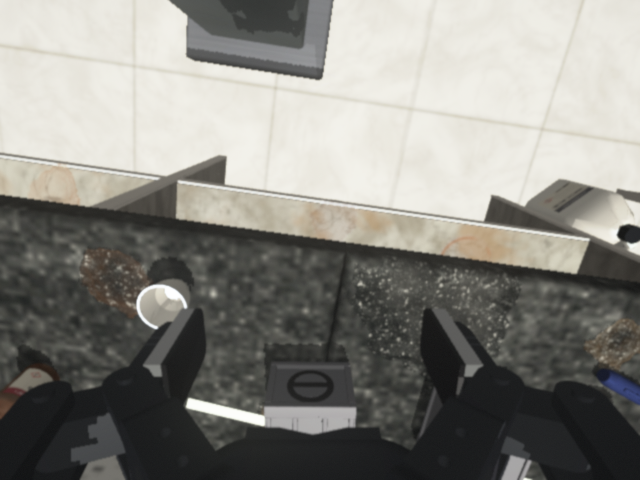

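The stamp is clearly visible on the right crate at pixel (384,310). Lowering behind that crate.

Request:
{"op": "apply_moves", "data": {
  "series": [
    [[-0.12,-0.008,0,0,-0.15],[-0.24,-0.008,0,0,-0.15],[-0.263,-0.008,0.1,0,-0.15],[-0.263,-0.008,0.2,0,-0.15],[-0.263,-0.008,0.3,0,-0.15],[-0.263,-0.008,0.35,0,-0.15],[-0.263,-0.008,0.372,0,-0.15],[-0.263,-0.008,0.372,0,-0.15],[-0.263,-0.008,0.372,0,-0.15]]
  ]
}}

```text
t: 9.15
ee_pos: [0.4517, 0.1926, 0.1924]
orientation: [-0.072, 0.997, 0.0, 0.0]
wrist_force: [0.5, -0.2, 0.4]
gripper_width: 0.424
```

Run:
```python
from h import *
s=camera('side');t=camera('top')
im=np.hstack([cv2.resize(s['pixels'][200:350,240:440],None,fx=2,fy=2),cv2.resize(t['pixels'][180:330,180:380],None,fx=2,fy=2)])
cv2.imwrite('pics/p6.png',im[:,:,::-1])
o=get_obs();p=o['ee_pos'];q=o['orientation'];ps=2*np.arctan2(-q[0],q[1])
print(p.round(4),ps)
X=np.array([-np.cos(ps),-np.sin(ps)]);Y=np.array([-np.sin(ps),np.cos(ps)])
# face centre path, yaw .155 -> -.147 over the push, arc
P=np.array([.490,.198]);d=.011
a=np.linspace(.155,-.147,13);L=.099
for i,y in enumerate(a):
    if i: m=(a[i]+a[i-1])/2;P=P+L/12*np.array([np.cos(m),np.sin(m)])
    D=P-d*np.array([np.cos(y),np.sin(y)])-p[:2]
    print(np.round([D@X/.4,D@Y/.4,-(y-ps)/np.pi],3).tolist())
print(P)
```

```text
[0.4522 0.1927 0.1934] 0.14364682835492068
[-0.068, -0.001, -0.004]
[-0.089, -0.0, 0.004]
[-0.109, 0.0, 0.012]
[-0.13, -0.0, 0.02]
[-0.15, -0.001, 0.028]
[-0.171, -0.003, 0.036]
[-0.192, -0.005, 0.044]
[-0.212, -0.007, 0.052]
[-0.232, -0.01, 0.06]
[-0.253, -0.013, 0.068]
[-0.273, -0.017, 0.076]
[-0.293, -0.022, 0.085]
[-0.313, -0.027, 0.093]
[0.58862603 0.19839451]
```

View pics/p6.png

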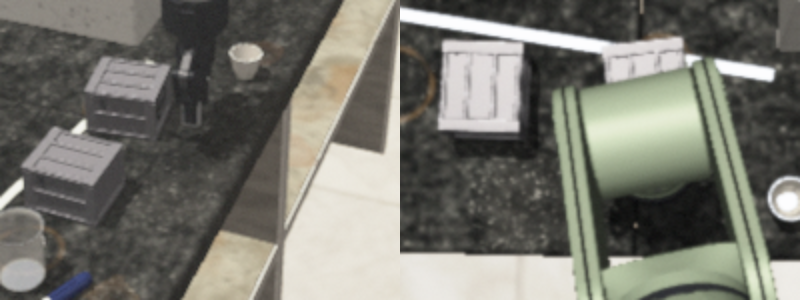

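The fingers sit centred behind the stamped crate. Pushing while turning toward the line's heading, and stopping a little short.

Request:
{"op": "apply_moves", "data": {
  "series": [
    [[-0.04,0,0,-0.004,-0.15],[-0.068,-0.001,0,-0.004,-0.15],[-0.089,0,0,0.004,-0.15],[-0.109,0,0,0.012,-0.15],[-0.13,0,0,0.02,-0.15],[-0.15,-0.001,0,0.028,-0.15],[-0.171,-0.003,0,0.036,-0.15],[-0.192,-0.005,0,0.044,-0.15],[-0.212,-0.007,0,0.052,-0.15],[-0.232,-0.01,0,0.06,-0.15],[-0.253,-0.013,0,0.068,-0.15],[-0.263,-0.015,0,0.074,-0.15],[-0.273,-0.017,0,0.08,-0.15],[-0.283,-0.02,0,0.087,-0.15],[-0.288,-0.022,0,0.093,-0.15],[-0.288,-0.022,0,0.093,-0.15],[-0.288,-0.022,0,0.093,-0.15],[-0.288,-0.022,0,0.093,-0.15]]
  ]
}}

```text
t: 11.05
ee_pos: [0.567, 0.201, 0.1934]
orientation: [0.075, 0.997, 0.001, 0.001]
wrist_force: [-2.9, 2.1, 5.6]
gripper_width: 0.425
```

```bash
cat > m.py <<'E'
from h import *
import sys
s=camera('side');t=camera('top')
o=get_obs();q=o['orientation'];print(o['ee_pos'].round(4),2*np.arctan2(-q[0],q[1]))
im=np.hstack([cv2.resize(s['pixels'][200:350,200:400],None,fx=2,fy=2),cv2.resize(t['pixels'][160:310,180:380],None,fx=2,fy=2)])
cv2.imwrite('pics/'+sys.argv[1],im[:,:,::-1])
for k,p in(('s',s),('t',t)):
  for r in masks_of(p,'crate_b'):
    m=r['pixels'].astype(bool);c=r['centre'];x0=list(ray(p,c,.04)[:2]-[.04,0])+[0]
    v,i=fit([(p,m)],x0,((0,.086),.038,.06))
    g=[((v[0]-np.sin(v[2])*b)-(.563+.148*(v[1]+np.cos(v[2])*b-.082)))*.989 for b in(-.038,0,.038)]
    print(k,round(r['p'],2),np.round(c),v.round(3),round(i,3),'gap -y,mid,+y',np.round(g,4))
E
python3 m.py p7.png
```

```text
[0.567  0.201  0.1934] -0.14921384454053704
s 0.85 [244. 269.] [ 0.58   0.195 -0.045] 0.597 gap -y,mid,+y [ 0.004   0.0002 -0.0037]
s 0.59 [288. 278.] [0.488 0.361 0.024] 0.931 gap -y,mid,+y [-0.1088 -0.1153 -0.1217]
t 0.73 [225. 223.] [0.487 0.36  0.009] 0.948 gap -y,mid,+y [-0.1098 -0.1157 -0.1216]
```

View pics/p7.png

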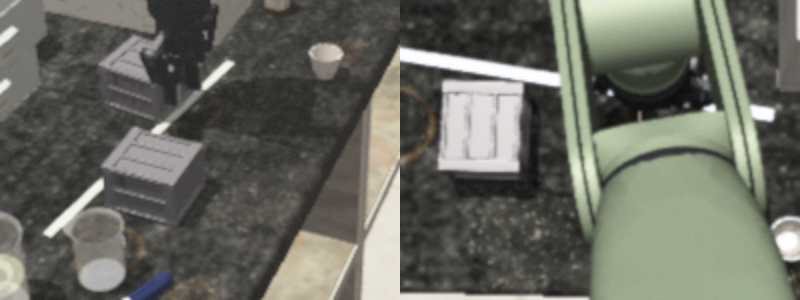

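The view is blocked by the arm, so I'm retreating to measure.

Request:
{"op": "apply_moves", "data": {
  "series": [
    [[0.1,0,0,0,-0.15],[0.2,0,0,0,-0.15],[0.3,0,-0.1,0,-0.15],[0.42,0,-0.2,0,-0.15],[0.52,0,-0.25,0,-0.15],[0.52,0,-0.25,0,-0.15],[0.52,0,-0.25,0,-0.15],[0.52,0,-0.25,0,-0.15]]
  ]
}}

```text
t: 12.05
ee_pos: [0.3617, 0.2311, 0.2921]
orientation: [0.074, 0.997, 0.0, 0.001]
wrist_force: [0.1, -0.3, -0.1]
gripper_width: 0.422
```

```bash
python3 m.py p8.png
```

```text
[0.3619 0.2308 0.2913] -0.14969257145281933
s 0.91 [291. 279.] [0.489 0.358 0.004] 0.939 gap -y,mid,+y [-0.1077 -0.1135 -0.1192]
s 0.8 [240. 275.] [0.579 0.192 0.012] 0.913 gap -y,mid,+y [ 0.0061  0.0001 -0.0059]
t 0.93 [180. 309.] [ 0.577  0.202 -0.157] 0.975 gap -y,mid,+y [-0.0041 -0.0037 -0.0034]
t 0.71 [223. 222.] [0.487 0.361 0.022] 0.948 gap -y,mid,+y [-0.1094 -0.1158 -0.1221]
```

View pics/p8.png

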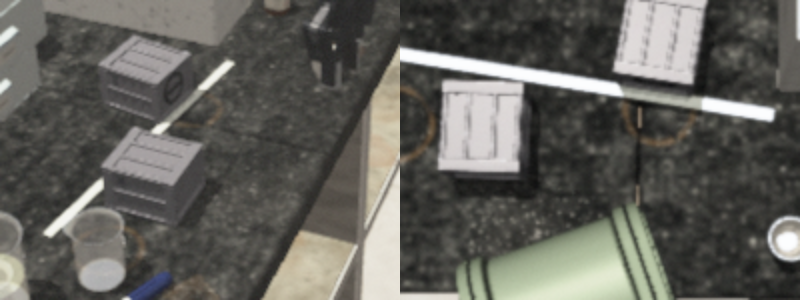

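The crate is square to the line, with the underside about 2–4 mm short of its far edge. Pushing 13 mm more and then retreating.

Request:
{"op": "apply_moves", "data": {
  "series": [
    [[-0.12,0,0,0,-0.15],[-0.24,0,0.08,0,-0.15],[-0.34,0,0.18,0,-0.15],[-0.42,0,0.25,0,-0.15],[-0.47,0,0.25,0,-0.15],[-0.5,0,0.25,0,-0.15],[-0.515,0,0.25,0,-0.15],[-0.525,0,0.25,0,-0.15],[-0.535,0,0.25,0,-0.15],[-0.545,0,0.25,0,-0.15],[-0.553,0,0.25,0,-0.15],[-0.553,0,0.25,0,-0.15],[-0.553,0,0.25,0,-0.15],[-0.5,0,0.25,0,-0.15],[-0.4,0,0.25,0,-0.15],[-0.28,0,0.15,0,-0.15],[-0.16,0,0.05,0,-0.15],[-0.04,0,0,0,-0.15],[0,0,0,0,-0.15],[0,0,0,0,-0.15]]
  ]
}}

```text
t: 14.25
ee_pos: [0.3575, 0.2316, 0.2934]
orientation: [0.073, 0.997, 0.001, 0.001]
wrist_force: [1.0, -0.4, -0.4]
gripper_width: 0.424
```

```bash
python3 m.py p9.png
python3 - <<'E'
from h import *
t=camera('top')
for th in('crucible_2','dropper_1','flask_100','beaker_100'): print(th,[(round(r['p'],2),np.round(ray(t,r['centre'],0)[:2],3)) for r in spot_point(t,th)[:1]])
print('line',line(t).round(3).tolist())
E
```

```text
[0.3607 0.2313 0.2929] -0.14723410942135468
s 0.85 [289. 278.] [0.488 0.356 0.078] 0.927 gap -y,mid,+y [-0.106  -0.1145 -0.123 ]
s 0.81 [240. 270.] [ 0.593  0.196 -0.114] 0.908 gap -y,mid,+y [0.014  0.0127 0.0115]
s 0.63 [324. 248.] [0.502 0.454 0.619] 0.496 gap -y,mid,+y [-0.0888 -0.1151 -0.1415]
t 0.67 [225. 222.] [ 0.486  0.362 -0.016] 0.944 gap -y,mid,+y [-0.1118 -0.1168 -0.1218]
t 0.61 [174. 312.] [ 0.592  0.2   -0.152] 0.968 gap -y,mid,+y [0.0112 0.0114 0.0116]
crucible_2 [(0.56, array([0.436, 0.069]))]
dropper_1 [(0.92, array([ 0.551, -0.055]))]
flask_100 [(0.63, array([ 0.487, -0.144]))]
beaker_100 [(0.77, array([0.527, 0.494]))]
line [[0.535, 0.469], [0.619, 0.46], [0.564, 0.082], [0.482, 0.094]]
```

```bash
python3 -c "
from plant import *
o=get_obs();print(o['wrist_force'],o['t']);print(close_job())"
```

```text
[ 0.17799563 -0.1143912   0.03684502] 14.7
the job is handed in; nothing more can be done
None
```

I tipped the left crate onto its back, then the right one, and a wrist-camera view showed the stamp on the right crate's underside. I then pushed that crate, still on its back, past the dispatch line in two strokes and handed the job in at 14.7 s.

- **Stamped crate:** its underside is about 11–13 mm beyond the line's far edge by the box fits in both cameras. It is square to the line within about 2° by the side fit and less by the top fit.
- **Left crate:** it lies where it fell. Position readings agree within about 5 mm from before to after the push.
- **Other things:** the crucible, dropper bottle, flask and beaker measured within about 8 mm of their first positions, which is about the spread of the detector.
- **Robot:** clear of everything at the end, with a wrist force of about 0.2 N.

**Checks that failed or disagreed:**
- **Final picture:** I could not view it, because the 12-picture limit was reached. The final state rests on the fitted measurements alone.
- **Side-camera fits:** these were noisy. The left crate's yaw varied by about 0.1 rad between shots, and one low-quality extra detection appeared.
- **Line detector:** in the last shot its near edge merged with other bright pixels. The far edge, which is the one that matters, was unchanged.
- **Early stamp reading:** the stamp detector reported the right crate before its underside was visible, so I ignored that. The rectified side views were also inconclusive.
- **Left underside:** I never got a clear view. It looked blank in the side view.

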